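# Stack keyed discs on a tacking mandrel

### The job

Load the three keyed steel discs of a stepped pulley on the turntable's upright mandrel ready for tacking: the largest first, then the middle one, then the smallest on top. Set each slowly on the mandrel's nose, turn it lightly until its keyway finds the key, then slide it down by hand (do not let it drop) until it lies fully home, flat on the seat or on the disc below with no gap; never force it against the key or the seat. Leave everything else on the table where it is.

Things in the scene. Friction and masses are not known exactly. Their poses are not given: they have to be found in the camera images.
- turntable: Tacking turntable fixed to the table, brake on: green foot 124 mm across, dark plate 100 mm across (top at 40 mm), steel hub 36 mm across, and on it an upright keyed mandrel. Origin on the mandrel's axis at table height, z up; a black brake knob sticks out 62 mm along +x, 23 mm up. The spindle carries plate and mandrel; the brake holds it against the turning of a disc.
- seat (a point): Centre of the seat: the flat top of the hub, 50 mm above the table, on the mandrel's axis; x, y, z as the turntable's. From here the steel mandrel, 24 mm in diameter, rises 50 mm; its last 6 mm taper to 16 mm. Steel on steel is hard: met faster than about 15 mm/s it takes a blow, so bring a disc to key and seat slowly.
- key_top (a point): Point on the mandrel's axis level with the top end of its key, 36 mm above the seat. The key, 6 mm wide, stands 4 mm out of the mandrel (to 16 mm from the axis) from the seat up to here; above, the mandrel is plain round. The key points along the turntable's +x give or take 0.85 rad about z, as the spindle was braked; no pose tells this angle: see or feel it.
- disc_large_mid (a point): Centre, half-way up, of the large of the three flat keyed steel discs: 64 mm outside diameter, 14 mm thick, bore 26 mm with one keyway 8 mm wide cut 4.5 mm deep into it (to 17.5 mm from the axis). z is the disc's axis; its x axis points from the centre to the keyway. Lies flat on the table; either face may go down.
- disc_medium_mid (a point): Centre, half-way up, of the medium of the three flat keyed steel discs: 54 mm outside diameter, 14 mm thick, bore 26 mm with one keyway 8 mm wide cut 4.5 mm deep into it (to 17.5 mm from the axis). z is the disc's axis; its x axis points from the centre to the keyway. Lies flat on the table; either face may go down.
- disc_small_mid (a point): Centre, half-way up, of the small of the three flat keyed steel discs: 44 mm outside diameter, 14 mm thick, bore 26 mm with one keyway 8 mm wide cut 4.5 mm deep into it (to 17.5 mm from the axis). z is the disc's axis; its x axis points from the centre to the keyway. Lies flat on the table; either face may go down.
- magnet_square: Bystander, to be left alone: red and steel triangular magnetic welding square, 90 mm legs, 20 mm thick, lying flat; origin centre of underside.
- c_clamp: Bystander, to be left alone: dark steel C-clamp about 100 x 130 mm, 20 mm high, lying on its side; origin centre of underside.
- wire_brush: Bystander, to be left alone: wooden-handled wire brush 250 mm long, 28 mm high, bristles down; origin centre of underside, x along it.
- chipping_hammer: Bystander, to be left alone: chipping hammer 215 mm long, 24 mm high, head 150 mm across, lying flat; origin under the grip, x towards the head, which is 120 mm from the origin.
- pipe_offcut: Bystander, to be left alone: short offcut of pipe standing on end, 48 mm across, 45 mm high, no keyway; origin centre of underside.
- gel_tin: Bystander, to be left alone: round tin 75 mm across, 52 mm high; origin centre of underside.
- flat_bar: Bystander, to be left alone: piece of flat bar 160 x 30 x 8 mm with a hole near either end; origin centre of underside, x along it.

How it is judged:
By the outcome, as a careful person would: the job done as asked, in the order asked, and still so for the second after the job is handed in, with the robot touching nothing.
It also fails if it takes over 72 s, if anything falls off the work surface, if the arm or the gripper's body presses on something with over 40 N, if the wrist force passes 120 N, or if a joint passes its speed limit or range.

### The arm

A 7-joint arm with a two-finger parallel gripper is mounted at the origin on the work surface. World frame = base frame: x ahead of the robot, y to its left, z up, the work surface at z = 0. Lengths are in m, angles in rad, forces in N, time in s.
With the tool pointing down it reaches from about 0.35 to 0.9 m from the base axis. Payload 8.1 kg.
Tool frame: the origin (TCP) lies at the centre of the arm's flange, where the gripper is bolted on; the fingertips stand 178 mm ahead of it and the grasp point (between the pads) lies 159 mm ahead of it; z points along the fingers, y is the line along which they close (so a half turn about z gives the same grasp; the last joint's range is limited). The gripper opens to 92 mm and grips with 3 to 60 N. Pads are 19 mm wide; open, the fingers measure 130 mm over their backs; the gripper's body (75 mm by 190 mm) begins 47 mm behind the grasp point.
Start: joints at [-1.212, 0.434, 0.025, 1.573, -0.012, 1.134, -0.075], TCP at [0.278, 0.56, 0.405] pointing down, gripper open.
Joint ranges: [-2.62, 2.62], [-0.44, 2.09], [-1.27, 1.32], [0.08, 2.57], [-1.32, 4.46], [0.12, 2], [-2.74, 2.74]. Speed limits (rad/s): [2.22, 2.22, 3.01, 3.01, 3.14, 3.14, 3.14].

### API

Orientations are given as a rotation vector (axis times angle).
In Python, from cell import arm gives the robot as it stands. The module is installed in compiled form; this text tells all that it offers.
- The arm moves only by the shell command python3 -m inch 'ROWS' [FORCE]. ROWS is text: rows parted by semicolons, each of 5 numbers parted by spaces: the shift along the tool's x, y, z in m, then the turn about the tool's z in rad, then the finger opening in m, from 0 to 0.0918. In form: x y z roll fingers; .... A call has 1 to 5 rows; each row is the pose to reach, as a shift and turn from the pose commanded when the call began, along the tool's axes at that moment; what a row does not reach only later rows make up. A row lasts 1/10 s, in which the tool goes at most 50 mm and 8.59 degrees, less where a joint would pass 70% of its speed; a pose out of reach is approached as far as the arm can. A call with a gripper value outside its range is refused whole. The fingers move at their own pace and stop on an object; FORCE is the grip in N (left out, the last holds). Time passes only in rows, so rows that repeat a pose let the fingers close. It gives the time, the measured TCP pose, the force, the opening and the grip force at its end, in the units of the state.
- arm.observe(): the state, without advancing time (a new reading comes with each control period).
- arm.get_image(name): name is "scene" or "top"; returns the picture (384x512x3 uint8, red, green, blue); there is no depth.
- arm.get_calibration(name): a dict with "intrinsics" (3x3 intrinsics, pixels), "pose" (4x4, takes a point from camera to world coordinates). Camera axes: x right, y up, looking along -z (the intrinsics and any distortion apply to the point x, -y, -z); pixel columns grow to the right and rows downward; lengths in m; the calibration is good to about 2 mm. A picture is of the moment at which its call begins. get_calibration takes no time and is no camera call.
- arm.sign_off(): hands the job in; it is judged then, once.
Trained networks look in the newest picture that a camera, given by its name, has taken for a name from the list of things; names that differ only in an ending like _2 or _b are one class to them, and where a whole thing is asked for, a point or a joint stands for the part that bears it (a point fixed in the world has none). Each returns a list of dicts, best first, with "conf" (0 to 1); they miss things now and then, are a little off and sometimes report something else, mostly with a low value. They report only what shows in the picture. A call takes as long as a camera call.
- arm.look_for(camera, query): "point" ([row, column] in pixels, amid what is visible of it).
- arm.silhouettes(camera, query): "region" (384x512 bool, what is visible of it) and "point" ([row, column] in pixels, amid what is visible of it).
- arm.place_of(camera, query): "point" ([row, column] in pixels: a listed point, or the origin of a listed thing).
The state is a dict: "clock": time; "joints": joint angles; "dq": joint speeds; "joint_efforts": joint torques, N m; "position": TCP position; "ee_rot": TCP orientation; "force": force on the tool from outside, world axes, zero at the start; "ft_torque": the same for the moment, N m; "width": opening from 0.0 (shut) to 1.0 (fully open); "gripper_force": force on a finger pad.
Only numpy, scipy, OpenCV 4.12 (cv2) and the standard library are available. Lean on these libraries where they do the work, as an engineer would, in place of code of your own. Each camera call takes 0.05 s, during which the arm holds its last target. There are 200 camera calls.

## Working session

There is one attempt and no reset: what is moved stays moved. The work goes in short steps, Python scripts to look and compute and a shell command to move; the robot and the scene stay as the last step left them, time stands still between calls to the robot, and variables do not carry over. Pictures are saved under pics/ and viewed, at most 10 in all, crops included, and the job is handed in when it is done.

```bash
mkdir -p pics; cat > h.py <<'E'
import numpy as np, cv2
from cell import arm
from scipy.spatial.transform import Rotation as R
def ray(cam,p,z):
    c=arm.get_calibration(cam);K=np.array(c["intrinsics"]);T=np.array(c["pose"])
    v=np.linalg.inv(K)@np.array([p[1],p[0],1.]);d=T[:3,:3]@np.array([v[0],-v[1],-v[2]])
    o=T[:3,3];return o+d*(z-o[2])/d[2]
def proj(cam,P):
    c=arm.get_calibration(cam);K=np.array(c["intrinsics"]);T=np.array(c["pose"])
    q=T[:3,:3].T@(np.array(P)-T[:3,3]);u=K@np.array([q[0],-q[1],-q[2]]);return u[1]/u[2],u[0]/u[2]
E
python3 - <<'E'
from h import *
for c in("scene","top"):
    im=arm.get_image(c);cv2.imwrite(f"pics/{c}0.png",im[:,:,::-1])
    k=arm.get_calibration(c);print(c,np.round(k["intrinsics"],1).tolist(),np.round(k["pose"],3).tolist())
for c in("top","scene"):
  for n,z in(("turntable",0),("seat",.05),("key_top",.086),("disc_large_mid",.007),("disc_medium_mid",.007),("disc_small_mid",.007),("gel_tin",0),("pipe_offcut",0)):
    for d in arm.place_of(c,n)[:2]: print(c,n,round(d["conf"],2),np.round(d["point"],1),np.round(ray(c,d["point"],z),4))
s=arm.observe();print(s)
print(R.from_rotvec(s["ee_rot"]).as_matrix().round(3))
E
```

```text
scene [[369.7, 0.0, 260.4], [0.0, 369.7, 191.3], [0.0, 0.0, 1.0]] [[0.594, -0.442, 0.672, 1.369], [0.804, 0.349, -0.481, -0.588], [-0.022, 0.826, 0.563, 0.745], [0.0, 0.0, 0.0, 1.0]]
top [[473.6, 0.0, 258.1], [0.0, 473.6, 189.3], [0.0, 0.0, 1.0]] [[-0.007, 0.992, -0.122, 0.444], [-1.0, -0.007, 0.004, -0.045], [0.003, 0.122, 0.993, 1.282], [0.0, 0.0, 0.0, 1.0]]
top turntable 0.61 [204.1 167.4] [0.5625 0.1972 0.    ]
top seat 0.6 [200.9 161.8] [0.5664 0.2025 0.05  ]
top key_top 0.93 [201.5 159.6] [0.5613 0.2008 0.086 ]
top disc_large_mid 0.83 [226.3 258.4] [ 0.5003 -0.0494  0.007 ]
top disc_large_mid 0.35 [201.1 161.2] [0.5701 0.2128 0.007 ]
top disc_medium_mid 0.67 [167.8 268.6] [ 0.6593 -0.0784  0.007 ]
top disc_small_mid 0.58 [218.9 323.7] [ 0.5189 -0.2253  0.007 ]
top gel_tin 0.88 [124.3 289. ] [ 0.7823 -0.1364  0.    ]
top gel_tin 0.6 [226.3 258.8] [ 0.5006 -0.0505  0.    ]
top pipe_offcut 0.54 [143.2 137.4] [0.7317 0.2826 0.    ]
top pipe_offcut 0.3 [203.  162.8] [0.5656 0.2097 0.    ]
scene turntable 0.85 [188.3 305.5] [0.5643 0.1882 0.    ]
scene seat 0.64 [178.5 311.1] [0.5846
[... 418 characters left out ...]
61,
        1.13399314, -0.07508399]), 'dq': array([-7.60221252e-04,  6.99745130e-04, -5.41611802e-06, -1.44538213e-04,
        1.32778007e-03,  1.57153729e-03, -3.32484052e-04]), 'joint_efforts': array([-1.87140831e-03, -6.67629933e+01,  9.83390026e-01, -3.14813876e+01,
       -6.05090009e-02,  3.22179089e-02,  1.26215821e-05]), 'position': array([0.27850532, 0.55951924, 0.40475184]), 'ee_rot': array([-7.19133864e-01, -3.05814879e+00, -9.97749787e-05]), 'force': array([ 0.27928793, -0.12143929, -0.19460663]), 'ft_torque': array([-0.04760298, -0.00505002, -0.05198202]), 'gripper_force': 0.0, 'width': 0.9986374972487103}
[[-0.895  0.446 -0.   ]
 [ 0.446  0.895  0.   ]
 [ 0.     0.    -1.   ]]
```

View pics/top0.png

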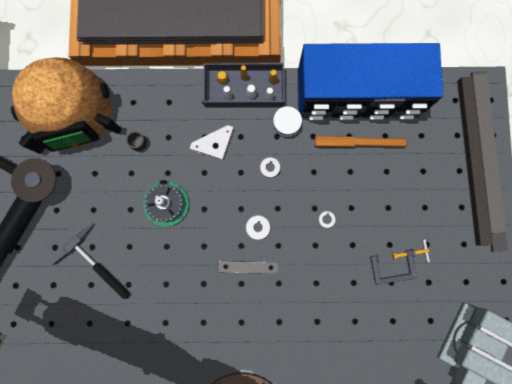

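View pics/scene0.png

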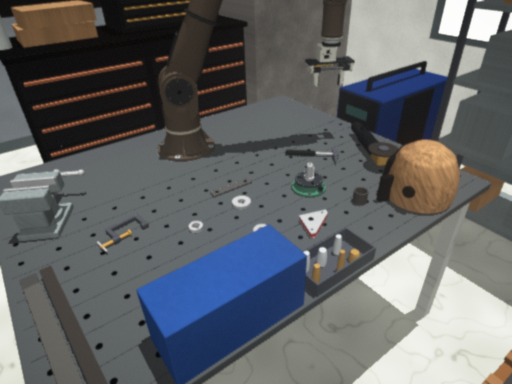

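The top view shows the large disc at (row 226, col 258), the medium at (168, 270), the small at (219, 327) and the mandrel near (202, 162). The scene view agrees, though the blue box partly hides the medium disc.

```bash
cat > look.py <<'E'
from h import *
def disc(cam,n,z=.014,avg=4,w=26,guess=None):
    if guess is None: guess=arm.place_of(cam,n)[0]["point"]
    im=np.mean([arm.get_image(cam).astype(float) for _ in range(avg)],0)
    r,c=np.round(guess).astype(int)
    return im, im[r-w:r+w,c-w:c+w].clip(0,255).astype(np.uint8),(r-w,c-w)
E
python3 - <<'E'
from look import *
tiles=[]
im=np.mean([arm.get_image("top").astype(float) for _ in range(4)],0)
for (r,c) in((226,258),(168,270),(219,327),(202,164)):
    w=14 if c!=164 else 26
    t=im[r-w:r+w,c-w:c+w].clip(0,255).astype(np.uint8)
    tiles.append(cv2.resize(t,(300,300),interpolation=cv2.INTER_CUBIC))
    if c!=164:
        g=im[r-w:r+w,c-w:c+w].mean(2); 
        m=(np.clip((g-90)/(200-90),0,1))
        big=cv2.resize(g.astype(np.float32),None,fx=8,fy=8,interpolation=cv2.INTER_CUBIC)
        b=(big>130).astype(np.uint8)
        cs,_=cv2.findContours(b,cv2.RETR_EXTERNAL,cv2.CHAIN_APPROX_NONE)
        k=max(cs,key=cv2.contourArea);e=cv2.fitEllipse(k)
        full=np.zeros_like(b);cv2.drawContours(full,[k],-1,1,-1)
        hole=((full==1)&(b==0));ys,xs=np.nonzero(hole)
        f=lambda x,y:np.array([(y+.5)/8-.5+r-w,(x+.5)/8-.5+c-w])
        o=f(*e[0]);h=f(xs.mean(),ys.mean())
        P=ray("top",o,.014);H=ray("top",h,.014)
        print((r,c),"ell",np.round(o,2),np.round(np.array(e[1])/8,2),"P",P.round(4),"hole",hole.sum()/64,h.round(2),"ang",np.arctan2(H[1]-P[1],H[0]-P[0]).round(2),np.round((H-P)*1000,2))
cv2.imwrite("pics/t1.png",np.vstack([np.hstack(tiles[:2]),np.hstack(tiles[2:])])[:,:,::-1])
for n in("disc_large_mid","disc_medium_mid","disc_small_mid"):
  for d in arm.silhouettes("scene",n)[:1]:
    ys,xs=np.nonzero(d["region"]);print(n,d["conf"],np.round(ray("scene",[(ys.min()+ys.max())/2,(xs.min()+xs.max())/2],.010),4))
E
```

```text
(226, 258) ell [226.99 257.43] [24.98 25.13] P [ 0.4981 -0.0467  0.014 ] hole 55.765625 [226.56 257.52] ang -0.21 [ 1.13 -0.24  0.  ]
(168, 270) ell [166.63 269.59] [20.49 21.  ] P [ 0.6613 -0.0809  0.014 ] hole 53.703125 [166.37 269.72] ang -0.48 [ 0.7  -0.37  0.  ]
(219, 327) ell [218.97 326.66] [17.45 17.62] P [ 0.5182 -0.2322  0.014 ] hole 55.15625 [218.63 326.68] ang -0.07 [ 0.89 -0.07  0.  ]
disc_large_mid 0.78 [ 0.5031 -0.0484  0.01  ]
disc_medium_mid 0.57 [0.7269 0.2934 0.01  ]
```

View pics/t1.png

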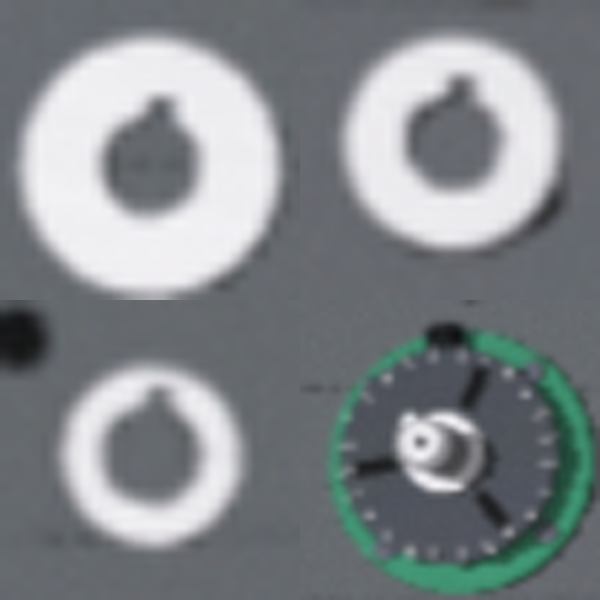

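The upscaled crops show all three keyways pointing nearly image-up (world +x, about -0.1 to -0.2 rad). The mandrel leans up-left because of perspective, and there is a bump near tile (408, 418) that may be the key. I'll look at that more closely while setting out for the large disc.

```bash
cat > go.py <<'E'
import sys
from h import *
def need(x,y,z,yaw=None):
    s=arm.observe();M=R.from_rotvec(s["ee_rot"]).as_matrix();p=s["position"]
    d=M.T@(np.array([x,y,z])-p);ps=np.arctan2(M[1,0],M[0,0])
    r=0 if yaw is None else -((yaw-ps+np.pi)%(2*np.pi)-np.pi)
    print("at",p.round(4),"yaw",ps.round(4),"tilt",M[2,:2].round(4),"need",d.round(4),"roll",round(r,3),"F",s["force"].round(1),"T",s["ft_torque"].round(2),"w",round(s["width"]*.0918,4),"g",round(s["gripper_force"],1),"t",round(s["clock"],2),"j7",s["joints"][6].round(2))
if __name__=="__main__": need(*map(float,sys.argv[1:]))
E
python3 - <<'E'
from look import *
o=[]
for cam,(r,c),w in(("top",(202,163),12),("scene",(174,310),14)):
    im=np.mean([arm.get_image(cam).astype(float) for _ in range(8)],0)
    o.append(cv2.resize(im[r-w:r+w,c-w:c+w].clip(0,255).astype(np.uint8),(400,400),interpolation=cv2.INTER_CUBIC))
    if cam=="top":
        g=im[202-30:202+30,166-30:166+30];b=((g[:,:,1]-g[:,:,0]>40)).astype(np.uint8)
        cs,_=cv2.findContours(b,cv2.RETR_EXTERNAL,cv2.CHAIN_APPROX_NONE);k=max(cs,key=cv2.contourArea);h=cv2.convexHull(k);e=cv2.fitEllipse(h)
        q=np.array([e[0][1]+172,e[0][0]+136]);print("foot",q,e[1],[ray(cam,q,z).round(4) for z in(.0,.01,.02)])
for cam,n,z in(("top","seat",.05),("top","key_top",.086),("scene","seat",.05),("scene","key_top",.086),("top","turntable",0),("scene","turntable",0)):
    v=[]
    for _ in range(3):
        arm.get_image(cam);d=arm.place_of(cam,n)
        if d: v.append(ray(cam,d[0]["point"],z))
    print(cam,n,np.mean(v,0).round(4),np.std(v,0).round(4))
cv2.imwrite("pics/key.png",np.hstack(o)[:,:,::-1])
E
python3 go.py .498 -.047 .30 1.5708
python3 -m inch '0.045 -0.022 0 0.14 0.0918; 0.09 -0.044 0 0.28 0.0918; 0.0 -0.09 0 0.42 0.0918; -0.02 -0.14 0 0.56 0.0918; -0.04 -0.18 0 0.70 0.0918'
python3 go.py .498 -.047 .30 1.5708
```

```text
foot [203.80500031 165.42975235] (44.68144607543945, 45.9890022277832) [array([0.5634, 0.2026, 0.    ]), array([0.5624, 0.2006, 0.01  ]), array([0.5615, 0.1987, 0.02  ])]
top seat [0.5659 0.2032 0.05  ] [0.0039 0.0029 0.    ]
top key_top [0.5656 0.1986 0.086 ] [0.0015 0.0018 0.    ]
scene seat [0.5677 0.2006 0.05  ] [0.0045 0.0002 0.    ]
scene key_top [0.566  0.1957 0.086 ] [0.0072 0.0024 0.    ]
top turntable [0.6181 0.2301 0.    ] [0.0752 0.0389 0.    ]
scene turntable [0.5797 0.1993 0.    ] [0. 0. 0.]
at [0.2785 0.5595 0.4048] yaw 2.6797 tilt [0.     0.0001] need [-0.4668 -0.4452  0.1047] roll 1.109 F [ 0.2 -0.6  0.6] T [ 0.01 -0.   -0.01] w 0.0918 g 0.0 t 3.85 j7 -0.08
clock: 4.35
position: [0.2288, 0.4209, 0.4047]
ee_rot: [1.731, 2.621, 0.001]
force: [-0.5, 0.2, 1.5]
width: 1.0
gripper_force: 0.0
at [0.2288 0.4209 0.4047] yaw 1.9742 tilt [0.     0.0008] need [-0.536   0.0638  0.1047] roll 0.403 F [-0.5  0.2  1.5] T [-0.1   0.01  0.01] w 0.0918 g 0.0 t 4.35 j7 -0.74
```

View pics/key.png

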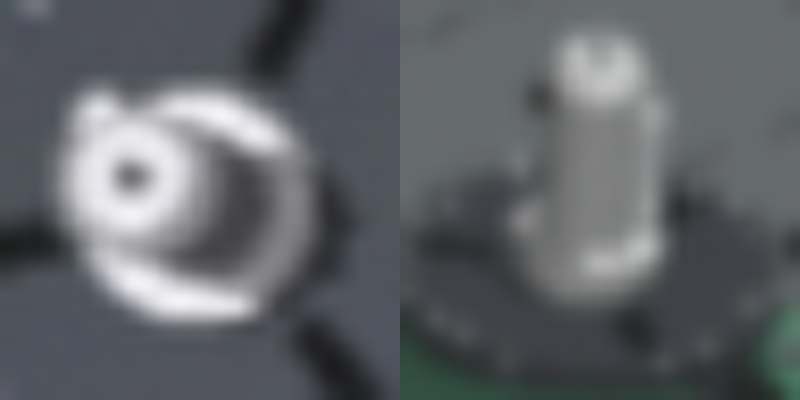

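In the left crop (top camera), the key shows as the bump at (92, 105), up-left of the mandrel axis at about (150, 186). The right crop (scene camera) shows it on the mandrel's right edge. The key angle is therefore about +0.68 rad, which also fits the plate slots if the key sits midway between two of them.

```bash
python3 - <<'E'
from h import *
print(ray("top",(200.16,158.4),.1).round(4),ray("scene",(163.4,309.5),.1).round(4))
P=[.498,-.047,.014]
E
python3 -m inch '-0.05 0.006 0.01 0.1 0.0918; -0.1 0.012 0.02 0.2 0.0918; -0.148 0.018 0.03 0.3 0.0918; -0.197 0.024 0.04 0.4 0.0918; -0.246 0.03 0.05 0.403 0.0918' | head -3
python3 go.py .4985 -.047 .21 1.5708
```

```text
[0.5633 0.201  0.1   ] [0.5657 0.1992 0.1   ]
clock: 4.85
position: [0.3528, 0.2091, 0.3554]
ee_rot: [-2.218, -2.224, -0.002]
at [0.3528 0.2091 0.3554] yaw 1.5735 tilt [0.0011 0.0009] need [-0.2566  0.1449  0.1452] roll 0.003 F [ 1.9  0.5 -0.1] T [-0.03  0.    0.02] w 0.0918 g 0.0 t 4.85 j7 -0.58
```

```bash

python3 -m inch '-0.038 0.022 0.02 0 0.0918; -0.076 0.044 0.04 0 0.0918; -0.114 0.066 0.06 0 0.0918; -0.152 0.088 0.08 0 0.0918; -0.19 0.11 0.1 0 0.0918' | head -2
python3 -m inch '-0.03 0.016 0.02 0 0.0918; -0.0667 0.035 0.045 0 0.0918; -0.0667 0.035 0.045 0 0.0918' | head -2
python3 go.py .4985 -.047 .181 1.5708
```

```text
clock: 5.35
position: [0.4642, 0.02, 0.2547]
clock: 5.65
position: [0.4997, -0.051, 0.2082]
at [ 0.4997 -0.051   0.2082] yaw 1.5686 tilt [-0.0036 -0.0009] need [ 0.0041 -0.0012  0.0271] roll -0.002 F [-1.2  1.  -0.1] T [-0.04  0.07  0.  ] w 0.0921 g 0.0 t 5.65 j7 0.33
```

```bash

python3 -m inch '0.002 -0.0005 0.013 0 0.0918; 0.004 -0.001 0.027 0 0.0918; 0.004 -0.001 0.027 0 0.06; 0.004 -0.001 0.027 0 0.06; 0.004 -0.001 0.027 0 0.06' 6
python3 go.py .4985 -.047 .181 1.5708
```

```text
clock: 6.15
position: [0.498, -0.0409, 0.184]
ee_rot: [2.214, 2.228, 0.001]
force: [1.3, -0.6, 0.7]
width: 0.789
gripper_force: 0.0
at [ 0.498  -0.0409  0.184 ] yaw 1.577 tilt [0.     0.0012] need [-0.0061  0.0004  0.003 ] roll 0.006 F [ 1.3 -0.6  0.7] T [-0.08  0.07 -0.04] w 0.0724 g 0.0 t 6.15 j7 0.35
```

```bash

python3 -m inch '-0.006 0 0.003 0 0.06; -0.006 0 0.003 0 0.06; -0.006 0 0.003 0 0.06' | tail -2
python3 go.py .4985 -.047 .181 1.5708
```

```text
width: 0.692
gripper_force: 6.0
at [ 0.4982 -0.0475  0.1808] yaw 1.5762 tilt [-0.0004  0.0017] need [ 0.0005  0.0003 -0.0002] roll 0.005 F [ 1.8 -0.8  3.5] T [-0.29 -0.26  0.07] w 0.0636 g 6.0 t 6.45 j7 0.36
```

```bash

python3 -m inch '0 0 0 0 0.08; 0 0 0 0.14 0.08; 0 0 0 0.28 0.08; 0 0 0 0.42 0.08; 0 0 0 0.56 0.08' | sed -n 1,2p
python3 -m inch '0 0 0 0.149 0.08; 0 0 0 0.298 0.08; 0 0 0 0.447 0.08; 0 0 0 0.596 0.08; 0 0 0 0.745 0.08' | sed -n 1,2p
python3 -m inch '0 0 0 0.149 0.08; 0 0 0 0.27 0.06; 0 0 0 0.27 0.06; 0 0 0 0.27 0.06; 0 0 0 0.27 0.06' 
python3 go.py .4985 -.047 .181 0
```

```text
clock: 6.95
position: [0.4974, -0.047, 0.1802]
clock: 7.45
position: [0.4974, -0.0468, 0.1802]
clock: 7.95
position: [0.4975, -0.0469, 0.1801]
ee_rot: [-3.141, -0.007, 0.001]
force: [0.0, 0.2, -3.4]
width: 0.693
gripper_force: 6.0
at [ 0.4975 -0.0469  0.1801] yaw 0.0046 tilt [-0.0007 -0.0003] need [ 0.001   0.0001 -0.0009] roll 0.005 F [ 0.   0.2 -3.4] T [ 0.02  0.17 -0.05] w 0.0636 g 6.0 t 7.95 j7 -0.77
```

```bash

python3 -m inch '0 0 0 0 0.06; 0 0 -0.03 0 0.06; 0 0 -0.07 0 0.06; 0.01 -0.03 -0.11 -0.14 0.06; 0.02 -0.07 -0.12 -0.28 0.06' 25
python3 go.py .564 .2 .3 0.87
```

```text
clock: 8.45
position: [0.5186, 0.0209, 0.304]
ee_rot: [3.109, 0.442, 0.008]
force: [1.9, 0.1, -3.5]
width: 0.684
gripper_force: 25.0
at [0.5186 0.0209 0.304 ] yaw 0.2827 tilt [0.0049 0.0022] need [ 0.0936 -0.1593  0.0041] roll -0.587 F [ 1.9  0.1 -3.5] T [0.01 0.04 0.  ] w 0.0628 g 25.0 t 8.45 j7 -0.87
```

```bash

python3 -m inch '0.02 -0.035 0 -0.14 0.06; 0.04 -0.07 0 -0.28 0.06; 0.06 -0.105 0 -0.42 0.06; 0.08 -0.14 0 -0.56 0.06; 0.09 -0.159 0 -0.587 0.06'|sed -n 1,2p
python3 -m inch '0 0 0 0 0.06; 0 0 0 0 0.06'|sed -n 1,2p
python3 go.py .564 .2 .3 0.87
python3 - <<'E'
from look import *
o=[]
for cam in("top","scene"):
    im=np.mean([arm.get_image(cam).astype(float) for _ in range(3)],0)
    r,c=map(int,proj(cam,[.564,.2,.11]));w=20
    o.append(cv2.resize(im[r-w:r+w,c-w:c+w].clip(0,255).astype(np.uint8),(400,400),interpolation=cv2.INTER_CUBIC))
cv2.imwrite("pics/held.png",np.hstack(o)[:,:,::-1])
E
```

```text
clock: 8.95
position: [0.5599, 0.2046, 0.3]
clock: 9.15
position: [0.5596, 0.2001, 0.3]
at [0.5596 0.2001 0.3   ] yaw 0.8677 tilt [-0.0012  0.0001] need [ 0.0027  0.0034 -0.    ] roll -0.002 F [-0.3  0.1 -3.5] T [-0.13  0.09  0.03] w 0.0633 g 25.0 t 9.15 j7 -0.69
```

View pics/held.png

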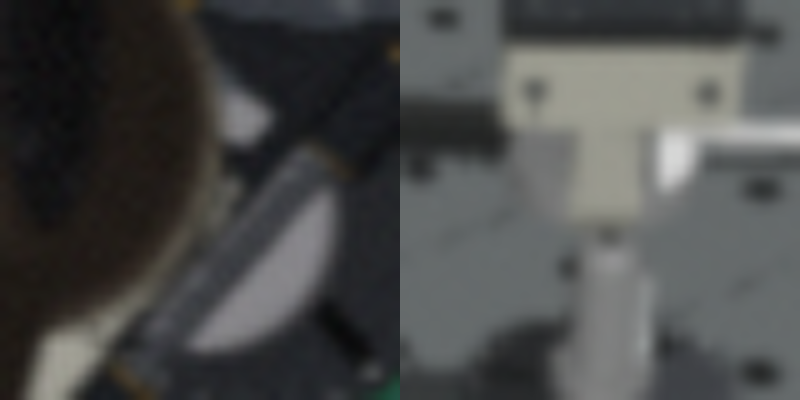

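The left crop is mostly hidden by the hand. The right crop shows the held disc just above the nose: the finger is centred at column 605 and the mandrel at 612, which agrees with the roughly 4 mm still needed. I'll correct for that and go down slowly.

```bash

python3 -m inch '0.0027 0.0034 0.005 0 0.06; 0.0027 0.0034 0.01 0 0.06; 0.0027 0.0034 0.015 0 0.06; 0.0027 0.0034 0.015 0 0.06'|sed -n 2,4p
python3 go.py .564 .2 .28 0.87
python3 -m inch '0 0 0.001 0 0.06; 0 0 0.002 0 0.06; 0 0 0.003 0 0.06; 0 0 0.004 0 0.06; 0 0 0.005 0 0.06'|sed -n 2,4p
python3 go.py .564 .2 .28 0.87
python3 -m inch '0 0 0.001 0 0.06; 0 0 0.002 0 0.06; 0 0 0.003 0 0.06; 0 0 0.004 0 0.06; 0 0 0.004 0 0.06'|sed -n 2,4p
python3 go.py .564 .2 .28 0.87
```

```text
position: [0.5638, 0.2006, 0.2842]
ee_rot: [-2.85, -1.322, 0.003]
force: [0.9, -0.1, -3.1]
at [0.5638 0.2006 0.2842] yaw 0.8687 tilt [-0.0015 -0.0008] need [-0.0003  0.0005  0.0042] roll -0.001 F [ 0.9 -0.1 -3.1] T [-0.06  0.15  0.02] w 0.0633 g 25.0 t 9.85 j7 -0.67
position: [0.5642, 0.2007, 0.2803]
ee_rot: [-2.85, -1.322, -0.0]
force: [-0.4, -0.1, -2.6]
at [0.5642 0.2007 0.2803] yaw 0.8688 tilt [0.0002 0.    ] need [-0.0006  0.0003  0.0003] roll -0.001 F [-0.4 -0.1 -2.6] T [-0.11  0.1  -0.02] w 0.0634 g 25.0 t 10.35 j7 -0.67
position: [0.5641, 0.2006, 0.2761]
ee_rot: [2.85, 1.322, -0.0]
force: [0.4, -0.6, -3.1]
at [0.5641 0.2006 0.2761] yaw 0.8688 tilt [-0.0002 -0.0001] need [-0.0006  0.0003 -0.0039] roll -0.001 F [ 0.4 -0.6 -3.1] T [-0.12  0.08  0.01] w 0.0632 g 25.0 t 10.85 j7 -0.66
```

```bash

python3 -m inch '0 0 0.001 0 0.06; 0 0 0.002 0 0.06; 0 0 0.003 0 0.06; 0 0 0.004 0 0.06; 0 0 0.004 0 0.06'|sed -n 2,4p
python3 go.py .564 .2 .269 0.87
python3 -m inch '0 0 0.001 0 0.06; 0 0 0.002 0 0.06; 0 0 0.003 0 0.06; 0 0 0.003 0 0.06'|sed -n 2,4p
python3 go.py .564 .2 .269 0.87
```

```text
position: [0.5641, 0.2006, 0.2721]
ee_rot: [-2.85, -1.322, 0.0]
force: [0.6, -0.7, -2.9]
at [0.5641 0.2006 0.2721] yaw 0.8686 tilt [-0.0002 -0.0001] need [-0.0006  0.0003  0.0031] roll -0.001 F [ 0.6 -0.7 -2.9] T [-0.03  0.12  0.  ] w 0.0634 g 25.0 t 11.35 j7 -0.66
position: [0.5641, 0.2006, 0.2692]
ee_rot: [-2.85, -1.322, 0.0]
force: [-0.2, -0.7, -2.8]
at [0.5641 0.2006 0.2692] yaw 0.8687 tilt [-0.0002 -0.0001] need [-0.0006  0.0003  0.0002] roll -0.001 F [-0.2 -0.7 -2.8] T [-0.07  0.1  -0.04] w 0.0629 g 25.0 t 11.75 j7 -0.66
```

```bash

python3 -m inch '0 0 0.001 0 0.06; 0 0 0.002 0 0.06; 0 0 0.003 0 0.06; 0 0 0.0035 0 0.06; 0 0 0.0035 0 0.06'|sed -n 2,4p
python3 go.py .564 .2 .265 0.87
python3 -m inch '0 0 0.0005 0 0.06; 0 0 0.001 0 0.06;0 0 0.0015 0 0.06;0 0 0.0015 0 0.06'|sed -n 2,4p
python3 go.py .564 .2 .265 0.87
```

```text
position: [0.5641, 0.2007, 0.2657]
ee_rot: [-2.85, -1.322, 0.0]
force: [-1.2, 0.3, -2.4]
at [0.5641 0.2007 0.2657] yaw 0.8687 tilt [-0.0001 -0.0002] need [-0.0006  0.0003  0.0007] roll -0.001 F [-1.2  0.3 -2.4] T [-0.01  0.14 -0.04] w 0.0631 g 25.0 t 12.25 j7 -0.65
position: [0.5642, 0.2008, 0.2642]
ee_rot: [-2.85, -1.322, 0.0]
force: [-0.7, 0.3, -3.2]
at [0.5642 0.2008 0.2642] yaw 0.8688 tilt [ 0.0001 -0.0002] need [-0.0007  0.0004 -0.0008] roll -0.001 F [-0.7  0.3 -3.2] T [ 0.14  0.15 -0.05] w 0.0631 g 25.0 t 12.65 j7 -0.65
```

```bash

python3 -m inch '0 0 0.0007 0 0.06; 0 0 0.0014 0 0.06;0 0 0.002 0 0.06; 0 0 0.002 0 0.06'|sed -n 2,4p
python3 go.py .564 .2 .231 0.87
python3 -m inch '0 0 0.0007 0 0.06; 0 0 0.0014 0 0.06;0 0 0.002 0 0.06; 0 0 0.002 0 0.06'|sed -n 2,4p
python3 go.py .564 .2 .231 0.87
```

```text
position: [0.5642, 0.2008, 0.2622]
ee_rot: [-2.85, -1.322, 0.0]
force: [-0.9, 1.2, -2.7]
at [0.5642 0.2008 0.2622] yaw 0.8688 tilt [ 0.0001 -0.0002] need [-0.0007  0.0004  0.0312] roll -0.001 F [-0.9  1.2 -2.7] T [0.25 0.32 0.06] w 0.0629 g 25.0 t 13.05 j7 -0.65
position: [0.5642, 0.2008, 0.2602]
ee_rot: [-2.85, -1.322, 0.0]
force: [-1.4, 2.2, -2.0]
at [0.5642 0.2008 0.2602] yaw 0.8688 tilt [ 0.     -0.0002] need [-0.0007  0.0004  0.0292] roll -0.001 F [-1.4  2.2 -2. ] T [0.44 0.44 0.03] w 0.0633 g 25.0 t 13.45 j7 -0.65
```

```bash

python3 -m inch '0.0001 -0.0004 0.0008 0 0.06; 0.0001 -0.0004 0.0016 0 0.06;0.0001 -0.0004 0.0024 0 0.06; 0.0001 -0.0004 0.0032 0 0.06; 0.0001 -0.0004 0.004 0 0.06'|sed -n 2p
python3 go.py .564 .2 .231 0.87
python3 -m inch '0 0 0.0009 0 0.06; 0 0 0.0018 0 0.06;0 0 0.0027 0 0.06; 0 0 0.0036 0 0.06; 0 0 0.0045 0 0.06'|sed -n 2p
python3 go.py .564 .2 .231 0.87
```

```text
position: [0.564, 0.2009, 0.2562]
at [0.564  0.2009 0.2562] yaw 0.8686 tilt [-0.      0.0002] need [-0.0007  0.0006  0.0252] roll -0.001 F [-1.1  0.9 -2. ] T [ 0.07  0.24 -0.04] w 0.0632 g 25.0 t 13.95 j7 -0.64
position: [0.564, 0.2009, 0.2517]
at [0.564  0.2009 0.2517] yaw 0.8686 tilt [-0.0001  0.0001] need [-0.0007  0.0006  0.0207] roll -0.001 F [-0.2 -0.7 -2.4] T [-0.01  0.12  0.05] w 0.0628 g 25.0 t 14.45 j7 -0.64
```

Free again; I'll keep sliding down.

```bash

python3 -m inch '0 0 0.001 0 0.06; 0 0 0.002 0 0.06;0 0 0.003 0 0.06; 0 0 0.004 0 0.06; 0 0 0.005 0 0.06'|sed -n 2p
python3 go.py .564 .2 .231 0.87
python3 -m inch '0 0 0.001 0 0.06; 0 0 0.002 0 0.06;0 0 0.003 0 0.06; 0 0 0.004 0 0.06; 0 0 0.005 0 0.06'|sed -n 2p
python3 go.py .564 .2 .231 0.87
python3 -m inch '0 0 0.001 0 0.06; 0 0 0.002 0 0.06;0 0 0.003 0 0.06; 0 0 0.004 0 0.06; 0 0 0.005 0 0.06'|sed -n 2p
python3 go.py .564 .2 .231 0.87
```

```text
position: [0.564, 0.201, 0.2467]
at [0.564  0.201  0.2467] yaw 0.8687 tilt [0. 0.] need [-0.0007  0.0006  0.0157] roll -0.001 F [ 0.   0.  -3.5] T [-0.06  0.09 -0.02] w 0.0631 g 25.0 t 14.95 j7 -0.64
position: [0.564, 0.201, 0.2417]
at [0.564  0.201  0.2417] yaw 0.8687 tilt [0. 0.] need [-0.0007  0.0007  0.0107] roll -0.001 F [ 0.5 -0.2 -3.5] T [-0.07  0.08 -0.01] w 0.0634 g 25.0 t 15.45 j7 -0.63
position: [0.564, 0.201, 0.2367]
at [0.564  0.201  0.2367] yaw 0.8687 tilt [0. 0.] need [-0.0007  0.0006  0.0057] roll -0.001 F [-1.  -0.6 -4.1] T [-0.09  0.12  0.02] w 0.0629 g 25.0 t 15.95 j7 -0.63
```

```bash

python3 -m inch '0 0 0.001 0 0.06; 0 0 0.002 0 0.06;0 0 0.003 0 0.06; 0 0 0.004 0 0.06; 0 0 0.0048 0 0.06'|sed -n 2p
python3 go.py .564 .2 .23 0.87
python3 -m inch '0 0 0.0004 0 0.06; 0 0 0.0008 0 0.06;0 0 0.0012 0 0.06; 0 0 0.0016 0 0.06'|sed -n 2p
python3 go.py .564 .2 .23 0.87
python3 -m inch '0 0 0.0003 0 0.06; 0 0 0.0006 0 0.06;0 0 0.0006 0 0.06'|sed -n 2p
python3 go.py .564 .2 .23 0.87
```

```text
position: [0.5639, 0.201, 0.2319]
at [0.5639 0.201  0.2319] yaw 0.8687 tilt [-0. -0.] need [-0.0007  0.0007  0.0019] roll -0.001 F [-0.3  0.6 -2.8] T [-0.07  0.13 -0.02] w 0.0629 g 25.0 t 16.45 j7 -0.62
position: [0.564, 0.201, 0.2304]
at [0.564  0.201  0.2304] yaw 0.8687 tilt [ 0.0001 -0.    ] need [-0.0007  0.0007  0.0004] roll -0.001 F [ 0.1  0.2 -3.4] T [-0.08  0.08  0.  ] w 0.0635 g 25.0 t 16.85 j7 -0.62
position: [0.564, 0.201, 0.2301]
at [0.564  0.201  0.2301] yaw 0.8686 tilt [ 0.0003 -0.0002] need [-0.0007  0.0006  0.0001] roll -0.001 F [-2.3  0.6  2.1] T [-0.17  0.48  0.02] w 0.0628 g 25.0 t 17.15 j7 -0.62
```

```bash

python3 -m inch '0 0 0.0004 0 0.06; 0 0 0.0004 0 0.06' 8|sed -n 2,6p
python3 -m inch '0 0 0 0 0.08; 0 0 0 0 0.08; 0 0 0 0 0.09; 0 0 -0.03 0 0.09; 0 0 -0.075 0 0.09' |sed -n 2,6p
python3 go.py .6613 -.081 .23 0
```

```text
position: [0.564, 0.2009, 0.23]
ee_rot: [-2.849, -1.322, -0.0]
force: [-3.1, -0.3, 7.5]
width: 0.692
gripper_force: 8.0
position: [0.563, 0.201, 0.303]
ee_rot: [2.849, 1.322, -0.008]
force: [-0.2, 0.3, 0.3]
width: 0.978
gripper_force: 0.0
at [0.563 0.201 0.303] yaw 0.8687 tilt [-0.0047 -0.0017] need [-0.1515  0.2573  0.0733] roll 0.869 F [-0.2  0.3  0.3] T [0.04 0.06 0.01] w 0.0898 g 0.0 t 17.85 j7 -0.69
```

```bash

python3 -m inch '-0.025 0.042 0 0 0.09; -0.05 0.084 0 0 0.09; -0.075 0.127 0.01 0 0.09; -0.1 0.17 0.03 0 0.09; -0.125 0.212 0.06 0 0.09' |sed -n 2p
python3 -m inch '-0.0245 0.042 0.015 0 0.09; -0.0245 0.042 0.015 0 0.09; -0.0245 0.042 0.015 0 0.09'|sed -n 2p
python3 go.py .6613 -.081 .181 0.87
```

```text
position: [0.6429, -0.0243, 0.2509]
position: [0.6579, -0.07, 0.2347]
at [ 0.6579 -0.07    0.2347] yaw 0.8652 tilt [-0.0013 -0.    ] need [-0.0062  0.0097  0.0537] roll -0.005 F [0.1 1.  0.1] T [ 0.02  0.05 -0.05] w 0.0897 g 0.0 t 18.65 j7 -0.21
```

```bash

python3 -m inch '-0.003 0.005 0.025 0 0.09; -0.006 0.0097 0.0537 0 0.09; -0.006 0.0097 0.0537 0 0.07; -0.006 0.0097 0.0537 0 0.07' 6|sed -n 2p
python3 go.py .6613 -.081 .1805 0.87
```

```text
position: [0.6616, -0.077, 0.1818]
at [ 0.6616 -0.077   0.1818] yaw 0.8704 tilt [ 0.0002 -0.001 ] need [-0.0032  0.0023  0.0013] roll 0.0 F [ 0.7 -0.3  0.4] T [-0.08  0.13  0.  ] w 0.0786 g 0.0 t 19.05 j7 -0.17
```

```bash

python3 -m inch '-0.0032 0.0023 0.0013 0 0.05; -0.0032 0.0023 0.0013 0 0.05; -0.0032 0.0023 0.0013 0 0.05; -0.0032 0.0023 0.0013 0 0.05; -0.0032 0.0023 0.0013 0 0.05' 6|sed -n 2,6p
python3 go.py .6613 -.081 .1805 0.87
```

```text
position: [0.6613, -0.0824, 0.1809]
ee_rot: [-2.85, -1.322, -0.001]
force: [-2.7, 0.1, 6.1]
width: 0.582
gripper_force: 6.0
at [ 0.6613 -0.0824  0.1809] yaw 0.8688 tilt [ 0.0005 -0.0001] need [ 0.0011 -0.0009  0.0004] roll -0.001 F [-2.7  0.1  6.1] T [ 0.17  0.64 -0.01] w 0.0534 g 6.0 t 19.55 j7 -0.16
```

```bash

python3 -m inch '0 0 -0.0004 0 0.07; 0 0 -0.0004 0.14 0.07; 0 0 -0.0004 0.28 0.07; 0 0 -0.0004 0.42 0.07; 0 0 -0.0004 0.56 0.07' | sed -n 2p
python3 -m inch '0 0 0 0.149 0.07; 0 0 0 0.298 0.07; 0 0 0 0.447 0.07; 0 0 0 0.596 0.07; 0 0 0 0.745 0.07' | sed -n 2p
python3 -m inch '0 0 0 0.149 0.07; 0 0 0 0.265 0.05; 0 0 0 0.265 0.05; 0 0 0 0.265 0.05; 0 0 0 0.265 0.05' |sed -n 2,6p
python3 go.py .564 .201 .3 0.17
```

```text
position: [0.6614, -0.0825, 0.1807]
position: [0.6614, -0.0824, 0.1806]
position: [0.6612, -0.0825, 0.1806]
ee_rot: [-2.952, 1.075, 0.0]
force: [-0.3, -0.7, -1.2]
width: 0.583
gripper_force: 6.0
at [ 0.6612 -0.0825  0.1806] yaw -0.6986 tilt [-0.0003  0.    ] need [-0.2568 -0.1546 -0.1193] roll -0.869 F [-0.3 -0.7 -1.2] T [ 0.    0.14 -0.01] w 0.0535 g 6.0 t 21.05 j7 -1.45
```

```bash

python3 -m inch '0 0 0 0 0.05; 0 0 -0.03 0 0.05; -0.01 -0.006 -0.075 0 0.05; -0.035 -0.021 -0.113 -0.12 0.05; -0.075 -0.045 -0.1193 -0.26 0.05' 25|sed -n 2,6p
python3 go.py .564 .201 .3 0.147
```

```text
position: [0.634, -0.0033, 0.3052]
ee_rot: [3.064, -0.687, 0.013]
force: [1.9, 0.6, -1.2]
width: 0.583
gripper_force: 25.0
at [ 0.634  -0.0033  0.3052] yaw -0.4409 tilt [ 0.0083 -0.0007] need [-0.1505 -0.1549  0.004 ] roll -0.588 F [ 1.9  0.6 -1.2] T [0.03 0.08 0.01] w 0.0535 g 25.0 t 21.55 j7 -1.42
```

```bash

python3 -m inch '-0.033 -0.034 0 -0.14 0.05; -0.066 -0.068 0 -0.28 0.05; -0.099 -0.102 0 -0.42 0.05; -0.132 -0.136 0 -0.56 0.05; -0.148 -0.152 0 -0.588 0.05'|sed -n 2p
python3 -m inch '0 0 0 0 0.05; 0 0 0.007 0 0.05; 0 0 0.014 0 0.05; 0 0 0.014 0 0.05'|sed -n 2p
python3 go.py .564 .201 .2838 0.147
```

```text
position: [0.5624, 0.2057, 0.2998]
position: [0.564, 0.1993, 0.2849]
at [0.564  0.1993 0.2849] yaw 0.1441 tilt [-0.0016  0.0009] need [ 0.0002 -0.0017  0.0011] roll -0.003 F [-0.3 -0.2 -1. ] T [-0.08  0.2   0.03] w 0.0533 g 25.0 t 22.45 j7 -1.22
```

```bash

python3 -m inch '0.0002 -0.0017 0.001 -0.003 0.05; 0.0002 -0.0017 0.002 -0.003 0.05; 0.0002 -0.0017 0.003 -0.003 0.05; 0.0002 -0.0017 0.004 -0.003 0.05; 0.0002 -0.0017 0.004 -0.003 0.05'|sed -n 2p
python3 go.py .564 .201 .27 0.147
python3 -m inch '0 0 0.001 0 0.05; 0 0 0.002 0 0.05; 0 0 0.003 0 0.05; 0 0 0.004 0 0.05; 0 0 0.005 0 0.05'|sed -n 2p
python3 go.py .564 .201 .27 0.147
python3 -m inch '0 0 0.001 0 0.05; 0 0 0.002 0 0.05; 0 0 0.003 0 0.05; 0 0 0.004 0 0.05; 0 0 0.005 0 0.05'|sed -n 2p
python3 go.py .564 .201 .27 0.147
```

```text
position: [0.5641, 0.2025, 0.282]
at [0.5641 0.2025 0.282 ] yaw 0.1496 tilt [-0.0001 -0.    ] need [-0.0003  0.0015  0.012 ] roll 0.003 F [ 0.3 -1.  -1.6] T [-0.03  0.22 -0.02] w 0.0533 g 25.0 t 22.95 j7 -1.22
position: [0.5641, 0.2026, 0.2769]
at [0.5641 0.2026 0.2769] yaw 0.1497 tilt [-0.  0.] need [-0.0003  0.0016  0.0069] roll 0.003 F [ 0.2  0.8 -1.2] T [-0.06  0.17  0.06] w 0.0531 g 25.0 t 23.45 j7 -1.21
position: [0.5641, 0.2026, 0.272]
at [0.5641 0.2026 0.272 ] yaw 0.1497 tilt [ 0.0001 -0.    ] need [-0.0003  0.0016  0.002 ] roll 0.003 F [ 0.7 -0.1 -1.1] T [-0.05  0.13 -0.01] w 0.0529 g 25.0 t 23.95 j7 -1.21
```

```bash

python3 -m inch '-0.0002 0.0014 0 0 0.05; -0.0002 0.0014 0.001 0 0.05; -0.0002 0.0014 0.002 0 0.05; -0.0002 0.0014 0.003 0 0.05; -0.0002 0.0014 0.004 0 0.05'|sed -n 2p
python3 go.py .564 .201 .2666 0.147
python3 -m inch '0 0 0.0006 0 0.05; 0 0 0.0012 0 0.05; 0 0 0.0018 0 0.05; 0 0 0.0024 0 0.05; 0 0 0.0024 0 0.05'|sed -n 2p
python3 go.py .564 .201 .2646 0.147
```

```text
position: [0.5644, 0.2014, 0.2682]
at [0.5644 0.2014 0.2682] yaw 0.15 tilt [ 0.0009 -0.0004] need [-0.0004  0.0004  0.0016] roll 0.003 F [1.  3.3 0.7] T [ 0.63 -0.17 -0.04] w 0.0531 g 25.0 t 24.45 j7 -1.2
position: [0.5643, 0.2015, 0.2658]
at [0.5643 0.2015 0.2658] yaw 0.15 tilt [ 0.0007 -0.0004] need [-0.0004  0.0004  0.0012] roll 0.003 F [2.1 5.3 1.4] T [ 1.03 -0.43 -0.02] w 0.0535 g 25.0 t 24.95 j7 -1.2
```

```bash

python3 -m inch '0.0003 -0.0006 0 0 0.05; 0.0003 -0.0006 0 0 0.05'|sed -n 2p
python3 go.py .564 .201 .2646 0.147
python3 -m inch '0 0 0.0005 0 0.05; 0 0 0.001 0 0.05; 0 0 0.0015 0 0.05; 0 0 0.0015 0 0.05'|sed -n 2p
python3 go.py .564 .201 .2646 0.147
```

```text
position: [0.5643, 0.2017, 0.2656]
at [0.5643 0.2017 0.2656] yaw 0.1496 tilt [-0.      0.0003] need [-0.0004  0.0006  0.001 ] roll 0.003 F [ 1.9  2.3 -0.2] T [ 0.61 -0.34 -0.01] w 0.0533 g 25.0 t 25.15 j7 -1.2
position: [0.5642, 0.2017, 0.264]
at [0.5642 0.2017 0.264 ] yaw 0.1496 tilt [-0.0004  0.0001] need [-0.0003  0.0007 -0.0006] roll 0.003 F [ 2.5  3.2 -0.6] T [ 0.62 -0.18  0.03] w 0.0535 g 25.0 t 25.55 j7 -1.2
```

```bash

python3 -m inch '0.0004 -0.0004 0 0 0.05; 0.0004 -0.0004 0.0007 0 0.05; 0.0004 -0.0004 0.0014 0 0.05; 0.0004 -0.0004 0.002 0 0.05; 0.0004 -0.0004 0.002 0 0.05'|sed -n 2p
python3 go.py .564 .201 .2446 0.147
python3 -m inch '0 0 0.0006 0 0.05; 0 0 0.0013 0 0.05; 0 0 0.002 0 0.05; 0 0 0.002 0 0.05'|sed -n 2p
python3 go.py .564 .201 .2446 0.147
```

```text
position: [0.5644, 0.202, 0.2619]
at [0.5644 0.202  0.2619] yaw 0.1494 tilt [-0.0008  0.0004] need [-0.0005  0.0009  0.0173] roll 0.002 F [ 0.   0.5 -1.2] T [-0.11  0.18  0.02] w 0.0534 g 25.0 t 26.05 j7 -1.2
position: [0.5646, 0.2023, 0.26]
at [0.5646 0.2023 0.26  ] yaw 0.1497 tilt [-0.0002  0.    ] need [-0.0008  0.0012  0.0154] roll 0.003 F [ 0.4  0.2 -1.1] T [-0.08  0.23  0.01] w 0.0535 g 25.0 t 26.45 j7 -1.2
```

Keyed and free (bottom at about 0.079). The medium disc should be home at TCP z about 0.2446.

```bash

python3 -m inch '0 0 0.0009 0 0.05; 0 0 0.0018 0 0.05; 0 0 0.0027 0 0.05; 0 0 0.0036 0 0.05; 0 0 0.0045 0 0.05'|sed -n 2p
python3 go.py .564 .201 .2446 0.147
python3 -m inch '0 0 0.0009 0 0.05; 0 0 0.0018 0 0.05; 0 0 0.0027 0 0.05; 0 0 0.0036 0 0.05; 0 0 0.0045 0 0.05'|sed -n 2p
python3 go.py .564 .201 .2446 0.147
python3 -m inch '0 0 0.0009 0 0.05; 0 0 0.0018 0 0.05; 0 0 0.0027 0 0.05; 0 0 0.0036 0 0.05; 0 0 0.0045 0 0.05'|sed -n 2p
python3 go.py .564 .201 .2446 0.147
```

```text
position: [0.5646, 0.2023, 0.2556]
at [0.5646 0.2023 0.2556] yaw 0.1498 tilt [-0. -0.] need [-0.0008  0.0012  0.011 ] roll 0.003 F [ 0.5 -0.9 -1. ] T [-0.05  0.16 -0.03] w 0.0531 g 25.0 t 26.95 j7 -1.19
position: [0.5646, 0.2023, 0.2511]
at [0.5646 0.2023 0.2511] yaw 0.1497 tilt [ 0. -0.] need [-0.0008  0.0012  0.0065] roll 0.003 F [ 0.  -0.1 -1.9] T [-0.04  0.16 -0.02] w 0.0533 g 25.0 t 27.45 j7 -1.19
position: [0.5646, 0.2023, 0.2466]
at [0.5646 0.2023 0.2466] yaw 0.1497 tilt [ 0. -0.] need [-0.0008  0.0012  0.002 ] roll 0.003 F [ 0.4 -0.2 -1.1] T [-0.09  0.08  0.01] w 0.0535 g 25.0 t 27.95 j7 -1.18
```

```bash

python3 -m inch '0 0 0.0004 0 0.05; 0 0 0.0008 0 0.05; 0 0 0.0012 0 0.05; 0 0 0.0016 0 0.05; 0 0 0.0016 0 0.05'|sed -n 2p
python3 go.py .564 .201 .2446 0.147
python3 -m inch '0 0 0.0003 0 0.05; 0 0 0.0006 0 0.05; 0 0 0.0009 0 0.05; 0 0 0.0009 0 0.05'|sed -n 2p
python3 go.py .564 .201 .2446 0.147
```

```text
position: [0.5646, 0.2023, 0.245]
at [0.5646 0.2023 0.245 ] yaw 0.1497 tilt [-0. -0.] need [-0.0008  0.0012  0.0004] roll 0.003 F [ 0.3  1.2 -1.4] T [-0.05  0.16  0.01] w 0.053 g 25.0 t 28.45 j7 -1.18
position: [0.5647, 0.2022, 0.2443]
at [0.5647 0.2022 0.2443] yaw 0.1497 tilt [ 0.0001 -0.0002] need [-0.0008  0.0011 -0.0003] roll 0.003 F [-1.  -0.6  1.6] T [-0.12  0.38 -0.06] w 0.053 g 25.0 t 28.85 j7 -1.18
```

```bash

python3 -m inch '0 0 0.0005 0 0.05; 0 0 0.0005 0 0.05' 8|sed -n 2,6p
python3 -m inch '0 0 0 0 0.07; 0 0 0 0 0.07; 0 0 -0.01 0 0.07; 0 0 -0.04 0 0.08; 0 0 -0.075 0 0.08' |sed -n 2,6p
python3 go.py .5182 -.2322 .24 0.15
python3 - <<'E'
from look import *
o=[]
for cam,w in(("scene",16),):
    im=np.mean([arm.get_image(cam).astype(float) for _ in range(4)],0)
    r,c=map(int,proj(cam,[.564,.2,.07]))
    o.append(cv2.resize(im[r-w:r+w,c-w:c+w].clip(0,255).astype(np.uint8),(400,400),interpolation=cv2.INTER_CUBIC))
cv2.imwrite("pics/two.png",np.hstack(o)[:,:,::-1])
E
```

```text
position: [0.5647, 0.2022, 0.2442]
ee_rot: [-3.132, -0.235, -0.0]
force: [-2.2, -0.3, 7.4]
width: 0.583
gripper_force: 8.0
position: [0.5643, 0.2021, 0.3192]
ee_rot: [3.132, 0.234, -0.003]
force: [0.6, 0.9, 1.6]
width: 0.859
gripper_force: 0.0
at [0.5643 0.2021 0.3192] yaw 0.1493 tilt [-0.0018  0.001 ] need [-0.11    0.4226  0.0799] roll -0.001 F [0.6 0.9 1.6] T [0.02 0.09 0.03] w 0.0788 g 0.0 t 29.55 j7 -1.26
```

View pics/two.png

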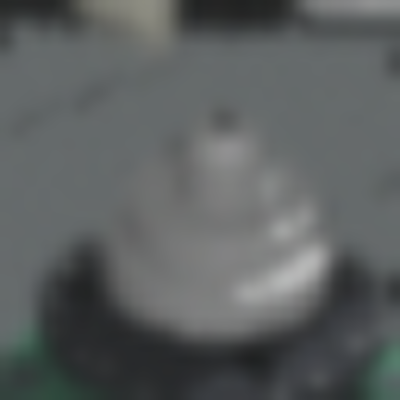

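The crop shows the large disc on the hub and the medium disc flat on it, concentric (medium rim near (220, 240), large rim near (220, 330)) with no visible gap. Next is the small disc.

```bash

python3 -m inch '-0.012 0.047 0 0 0.08; -0.024 0.094 0 0 0.08; -0.036 0.141 0 0 0.08; -0.048 0.188 0.01 0 0.08; -0.06 0.235 0.02 0 0.08' |sed -n 2p
python3 -m inch '-0.012 0.047 0.01 0 0.08; -0.024 0.094 0.02 0 0.08; -0.036 0.141 0.04 0 0.08; -0.048 0.18 0.06 0 0.08; -0.05 0.1876 0.06 0 0.08' |sed -n 2p
python3 -m inch '0 0 0 0 0.08; 0 0 0 0 0.08' |sed -n 2p
python3 go.py .5182 -.2322 .181 0.15
```

```text
position: [0.5396, -0.0405, 0.2979]
position: [0.5157, -0.2373, 0.2364]
position: [0.5192, -0.2309, 0.2383]
at [ 0.5192 -0.2309  0.2383] yaw 0.1505 tilt [-0.0004 -0.0012] need [-0.0012  0.0012  0.0573] roll 0.001 F [0.2 0.4 0.1] T [-0.03  0.12  0.01] w 0.0797 g 0.0 t 30.95 j7 -0.45
```

```bash

python3 -m inch '-0.001 0.0012 0.03 0 0.065; -0.001 0.0012 0.0573 0 0.065; -0.001 0.0012 0.0573 0 0.06; -0.001 0.0012 0.0573 0 0.06' 6|sed -n 2p
python3 -m inch '0 0 0 0 0.04; 0 0 0 0 0.04; 0 0 0 0 0.04; 0 0 0 0 0.04'|sed -n 2,6p
python3 go.py .5182 -.2322 .1805 0.15
```

```text
position: [0.5188, -0.2313, 0.1812]
position: [0.5184, -0.2329, 0.1817]
ee_rot: [-3.132, -0.236, -0.001]
force: [1.4, 3.3, 4.9]
width: 0.474
gripper_force: 6.0
at [ 0.5184 -0.2329  0.1817] yaw 0.1503 tilt [ 0.0008 -0.0007] need [-0.0001 -0.0007  0.0012] roll 0.0 F [1.4 3.3 4.9] T [ 0.57  0.2  -0.  ] w 0.0435 g 6.0 t 31.75 j7 -0.38
```

```bash

python3 -m inch '0 0 0 0 0.06; 0 0 0.0007 -0.14 0.06; 0 0 0.0007 -0.28 0.06; 0 0 0.0007 -0.42 0.06; 0 0 0.0007 -0.56 0.06' | sed -n 2p
python3 -m inch '0 0 0 -0.149 0.06; 0 0 0 -0.298 0.06; 0 0 0 -0.447 0.06; 0 0 0 -0.596 0.06; 0 0 0 -0.745 0.06' | sed -n 2p
python3 -m inch '0 0 0 -0.149 0.06; 0 0 0 -0.265 0.04; 0 0 0 -0.265 0.04; 0 0 0 -0.265 0.04; 0 0 0 -0.265 0.04' |sed -n 2,6p
python3 -m inch '0 0 0 0 0.04; 0 0 0 0 0.04' 25 |sed -n 2,6p
python3 go.py .5645 .202 .31 2.5
```

```text
position: [0.5179, -0.2336, 0.1806]
position: [0.5179, -0.2337, 0.1806]
position: [0.518, -0.2337, 0.1806]
ee_rot: [2.054, 2.377, -0.001]
force: [-0.5, -0.6, 0.6]
width: 0.481
gripper_force: 6.0
position: [0.5181, -0.2335, 0.1807]
ee_rot: [2.051, 2.379, -0.001]
force: [-0.2, -1.2, 1.1]
width: 0.47
gripper_force: 25.0
at [ 0.5181 -0.2335  0.1807] yaw 1.7186 tilt [-0.0004 -0.0001] need [ 0.4239  0.11   -0.1295] roll -0.781 F [-0.2 -1.2  1.1] T [-0.38  0.08  0.03] w 0.0431 g 25.0 t 33.45 j7 0.8
```

```bash

python3 -m inch '0 0 -0.02 0 0.04; 0 0 -0.06 0 0.04; 0.02 0.005 -0.1 0 0.04; 0.055 0.014 -0.1295 -0.14 0.04; 0.1 0.026 -0.1295 -0.28 0.04' |sed -n 2p
python3 go.py .5645 .202 .31 2.5
```

```text
position: [0.5299, -0.1315, 0.3142]
at [ 0.5299 -0.1315  0.3142] yaw 2.0009 tilt [-0.0046  0.0053] need [0.2888 0.1705 0.0037] roll -0.499 F [ 0.6  0.4 -1.3] T [-0.02 -0.07 -0.01] w 0.0432 g 25.0 t 33.95 j7 0.76
```

```bash

python3 -m inch '0.042 0.025 0 -0.1 0.04; 0.084 0.05 0 -0.2 0.04; 0.126 0.075 0 -0.3 0.04; 0.168 0.1 0 -0.4 0.04; 0.21 0.125 0 -0.499 0.04' |sed -n 2p
python3 go.py .5645 .202 .31 2.5
```

```text
position: [0.5549, 0.1146, 0.3101]
at [0.5549 0.1146 0.3101] yaw 2.5025 tilt [ 0.0004 -0.0001] need [0.0444 0.0759 0.0001] roll 0.002 F [ 1.4 -0.7 -0.7] T [-0.04 -0.05 -0.02] w 0.043 g 25.0 t 34.45 j7 0.73
```

```bash

python3 -m inch '0.02 0.034 0 0 0.04; 0.039 0.067 0 0 0.04; 0.039 0.067 0 0 0.04; 0.039 0.067 0 0 0.04' |sed -n 2p
python3 go.py .5645 .202 .2847 2.5
```

```text
position: [0.5638, 0.1906, 0.3096]
at [0.5638 0.1906 0.3096] yaw 2.5009 tilt [ 0.0007 -0.0009] need [0.0062 0.0096 0.0249] roll 0.001 F [ 0.3 -0.6 -1.6] T [-0.04 -0.    0.02] w 0.0434 g 25.0 t 34.85 j7 0.61
```

```bash

python3 -m inch '0.0062 0.0096 0.005 0 0.04; 0.0062 0.0096 0.012 0 0.04; 0.0062 0.0096 0.02 0 0.04; 0.0062 0.0096 0.0249 0 0.04; 0.0062 0.0096 0.0249 0 0.04' |sed -n 2p
python3 -m inch '0 0 0 0 0.04; 0 0 0 0 0.04' |sed -n 2p
python3 go.py .5645 .202 .2807 2.5
```

```text
position: [0.5648, 0.2, 0.2841]
position: [0.5652, 0.2006, 0.2855]
at [0.5652 0.2006 0.2855] yaw 2.4984 tilt [-0.0003  0.0004] need [0.0014 0.0007 0.0048] roll -0.002 F [-0.1 -0.2 -1.1] T [-0.04 -0.01 -0.  ] w 0.0433 g 25.0 t 35.55 j7 0.6
```

```bash

python3 -m inch '0.0013 0.0003 0.001 0 0.04; 0.0013 0.0003 0.002 0 0.04; 0.0013 0.0003 0.003 0 0.04; 0.0013 0.0003 0.004 0 0.04; 0.0013 0.0003 0.005 0 0.04' |sed -n 2p
python3 go.py .5642 .2016 .2707 2.5
python3 -m inch '0 0 0.001 0 0.04; 0 0 0.002 0 0.04; 0 0 0.003 0 0.04; 0 0 0.004 0 0.04; 0 0 0.005 0 0.04' |sed -n 2p
python3 go.py .5642 .2016 .2707 2.5
python3 -m inch '0 0 0.001 0 0.04; 0 0 0.002 0 0.04; 0 0 0.003 0 0.04; 0 0 0.003 0 0.04' |sed -n 2p
python3 go.py .5642 .2016 .2667 2.5
```

```text
position: [0.5642, 0.2018, 0.2802]
at [0.5642 0.2018 0.2802] yaw 2.4988 tilt [ 0. -0.] need [-0.0001 -0.0001  0.0095] roll -0.001 F [ 0.2  0.2 -1.6] T [ 0.03  0.05 -0.03] w 0.0433 g 25.0 t 36.05 j7 0.6
position: [0.5642, 0.2018, 0.2752]
at [0.5642 0.2018 0.2752] yaw 2.4988 tilt [-0.      0.0001] need [-0.0001 -0.0002  0.0045] roll -0.001 F [ 0.4  0.  -1.3] T [-0.06 -0.03 -0.04] w 0.0433 g 25.0 t 36.55 j7 0.6
position: [0.5644, 0.2018, 0.2723]
at [0.5644 0.2018 0.2723] yaw 2.4987 tilt [-0.0004  0.0005] need [ 0.     -0.0003  0.0056] roll -0.001 F [ 0.9  0.8 -0.3] T [ 0.01 -0.37 -0.02] w 0.043 g 25.0 t 36.95 j7 0.6
```

```bash

python3 -m inch '-0.0003 0.0003 0.001 0 0.04; -0.0003 0.0003 0.002 0 0.04; -0.0003 0.0003 0.003 0 0.04; -0.0003 0.0003 0.004 0 0.04; -0.0003 0.0003 0.004 0 0.04' |sed -n 2p
python3 go.py .5642 .2016 .2667 2.5
python3 -m inch '0 0 0.0006 0 0.04; 0 0 0.0012 0 0.04; 0 0 0.0018 0 0.04; 0 0 0.0024 0 0.04; 0 0 0.0024 0 0.04' |sed -n 2p
python3 go.py .5642 .2016 .2587 2.5
```

```text
position: [0.5646, 0.2018, 0.2681]
at [0.5646 0.2018 0.2681] yaw 2.4987 tilt [-0. -0.] need [ 0.0002 -0.0004  0.0014] roll -0.001 F [ 1.1  0.3 -0.8] T [ 0.03 -0.24  0.04] w 0.043 g 25.0 t 37.45 j7 0.6
position: [0.5646, 0.2018, 0.2658]
at [0.5646 0.2018 0.2658] yaw 2.4987 tilt [-0.      0.0001] need [ 0.0002 -0.0005  0.0071] roll -0.001 F [ 0.2  0.1 -1.4] T [ 0.1  -0.27 -0.04] w 0.0434 g 25.0 t 37.95 j7 0.6
```

Bottom at about 0.085 and still free. I'll go on gently past the key's top end.

```bash

python3 -m inch '-0.0002 0.0002 0.0005 0 0.04; -0.0002 0.0002 0.001 0 0.04; -0.0002 0.0002 0.0015 0 0.04; -0.0002 0.0002 0.0015 0 0.04' |sed -n 2p
python3 go.py .5642 .2016 .2587 2.5
python3 -m inch '0 0 0.0006 0 0.04; 0 0 0.0012 0 0.04; 0 0 0.0018 0 0.04; 0 0 0.0018 0 0.04' |sed -n 2p
python3 go.py .5642 .2016 .2587 2.5
```

```text
position: [0.5648, 0.2019, 0.2642]
at [0.5648 0.2019 0.2642] yaw 2.4987 tilt [ 0.0002 -0.0003] need [ 0.0003 -0.0005  0.0055] roll -0.001 F [ 0.2 -1.  -1.1] T [-0.08  0.01 -0.01] w 0.043 g 25.0 t 38.35 j7 0.6
position: [0.5648, 0.2019, 0.2624]
at [0.5648 0.2019 0.2624] yaw 2.4988 tilt [ 0.0001 -0.0002] need [ 0.0003 -0.0006  0.0037] roll -0.001 F [-1.  -0.7 -1.1] T [-0.02  0.    0.03] w 0.0432 g 25.0 t 38.75 j7 0.6
```

```bash

python3 -m inch '0 0 0.0007 0 0.04; 0 0 0.0014 0 0.04; 0 0 0.0021 0 0.04; 0 0 0.0027 0 0.04; 0 0 0.0027 0 0.04' |sed -n 2p
python3 go.py .5642 .2016 .2587 2.5
python3 -m inch '0 0 0.0004 0 0.04; 0 0 0.0008 0 0.04; 0 0 0.0012 0 0.04; 0 0 0.0014 0 0.04; 0 0 0.0014 0 0.04' |sed -n 2p
python3 go.py .5642 .2016 .2587 2.5
```

```text
position: [0.5649, 0.2019, 0.2598]
at [0.5649 0.2019 0.2598] yaw 2.4987 tilt [ 0.0001 -0.0001] need [ 0.0003 -0.0006  0.0011] roll -0.001 F [ 0.3  0.9 -0.4] T [ 0.   -0.01  0.04] w 0.0428 g 25.0 t 39.25 j7 0.6
position: [0.5649, 0.2019, 0.2587]
at [0.5649 0.2019 0.2587] yaw 2.4987 tilt [-0.0001  0.0002] need [ 0.0004 -0.0007 -0.    ] roll -0.001 F [-0.1 -0.1  1.6] T [-0.05  0.18  0.  ] w 0.0431 g 25.0 t 39.75 j7 0.6
```

```bash

python3 -m inch '0 0 0.0004 0 0.04; 0 0 0.0008 0 0.04; 0 0 0.0008 0 0.04' 8|sed -n 2,6p
python3 -m inch '0 0 0 0 0.06; 0 0 0 0 0.06; 0 0 -0.01 0 0.06; 0 0 -0.05 0 0.07; 0 0 -0.1 0 0.07' |sed -n 2,6p
python3 -m inch '-0.05 -0.01 -0.02 0 0.07; -0.1 -0.02 -0.04 0 0.07; -0.15 -0.03 -0.04 0 0.07; -0.15 -0.03 -0.04 0 0.07' |sed -n 2p
python3 - <<'E'
from look import *
o=[]
for cam,w in(("top",24),("scene",18)):
    im=np.mean([arm.get_image(cam).astype(float) for _ in range(4)],0)
    r,c=map(int,proj(cam,[.564,.2,.07]))
    o.append(cv2.resize(im[r-w:r+w,c-w:c+w].clip(0,255).astype(np.uint8),(400,400),interpolation=cv2.INTER_CUBIC))
cv2.imwrite("pics/three.png",np.hstack(o)[:,:,::-1])
E
```

```text
position: [0.5649, 0.2018, 0.2585]
ee_rot: [0.993, 2.98, 0.001]
force: [-3.4, 0.2, 9.5]
width: 0.471
gripper_force: 8.0
position: [0.5642, 0.2017, 0.3575]
ee_rot: [-0.992, -2.978, 0.005]
force: [0.7, 1.0, -0.0]
width: 0.749
gripper_force: 0.0
position: [0.6697, 0.0813, 0.3993]
```

View pics/three.png

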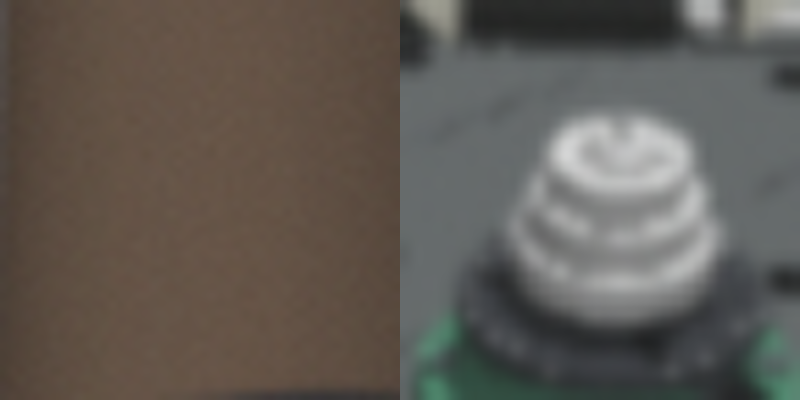

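The top view is hidden by the arm. The scene crop shows three concentric steps, level and closed up, with the small disc's top face near (620, 155) and the nose just above it. The contact heights also matched fully home for each disc, so I'll hand in.

```bash
python3 -c "
from cell import arm
print(arm.observe()['clock'], arm.observe()['force'].round(1)); print(arm.sign_off())"
```

```text
41.35 [-0.5 -0.   0.2]
the job is handed in; nothing more can be done
None
```

The large, medium and small discs are on the mandrel in that order, each keyed and slid down by hand until it lay home, and the job was handed in at 41 s with the gripper clear.

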